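# Turn a hob zone off and check the pan's temperature

## Robot

A 6-joint arm with a two-finger parallel gripper is mounted at the origin on the work surface. World frame = base frame: x ahead of the robot, y to its left, z up, the work surface at z = 0. Lengths are in m, angles in degrees, forces in N, time in s.
With the tool pointing down it reaches from about 0.35 to 0.925 m from the base axis. Payload 6.4 kg.
Tool frame: the origin (TCP) lies on the centre line of the jaws, within the pads' length; the fingertips stand 8 mm ahead of it and the grasp point (between the pads) lies 11 mm behind it; z points along the fingers, y is the line along which they close (so a half turn about z gives the same grasp; the last joint's range is limited). The gripper opens to 94 mm and grips with 3 to 60 N. Pads are 16 mm wide; open, the fingers measure 119 mm over their backs; the gripper's body (75 mm by 177 mm) begins 78 mm behind the grasp point.
Start: joints at [53.279, 14.043, 89.255, -0, 76.702, -9.975], TCP at [0.293, 0.58, 0.213] pointing down, gripper open.
Joint ranges: [-179.41, 179.41], [-58.25, 129.5], [7.25, 145.43], [-54.29, 234.29], [11.92, 165.04], [-157.13, 157.13]. Speed limits (degrees/s): [147.25, 147.25, 180, 180, 180, 180].

## Interface

Orientations are given as [roll, pitch, yaw] about the fixed x, y, z axes, in that order (R = Rz(yaw) Ry(pitch) Rx(roll)).
In Python, from station import manip gives the robot as it stands. The module is installed in compiled form; this text tells all that it offers. Calls block until the motion is done:
- manip.goto(position, orientation): joint-space move of the TCP to a pose.
- manip.line_to(position, attitude=None, max_speed=0.15): straight line of the TCP; attitude=None keeps the orientation; max_speed is the mean speed in m/s.
- manip.move_joints(angles): joint-space move.
- manip.move_gripper(opening): finger opening in m; the grip force is fixed at half the most; returns when the fingers have stopped.
- manip.hold(seconds).
- manip.solve_ik(position, orientation): joint angles nearest the present ones, or None.
- manip.observe(): the state.
- manip.snapshot(name): name is "side" or "top"; returns (picture, depth): 384x512x3 uint8, red, green, blue; 384x512 float32, m along the optical axis (not along the pixel's ray), 0 where there is no reading.
- manip.camera_info(name): a dict with "fx", "fy", "cx", "cy" (pixels), "world_from_camera" (4x4, takes a point from camera to world coordinates). Camera axes: x right, y down, z forward; pixel columns grow to the right and rows downward; lengths in m; the calibration is good to about 2 mm. A picture is of the moment at which its call begins. camera_info takes no time and is no camera call.
A pose or a line that the arm cannot do raises manip.IKError and nothing moves.
- manip.finish_job(): hands the job in; it is judged then, once.
The state is a dict: "time": time; "joints": joint angles; "qvel": joint speeds; "tau": joint torques, N m; "eef_pos": TCP position; "eef_rot": TCP orientation; "contact_force": force on the tool from outside, world axes, zero at the start; "ft_torque": the same for the moment, N m; "width": finger opening in m; "gripper_force": force on a finger pad.
Only numpy, scipy, OpenCV 4.12 (cv2) and the standard library are available. Lean on these libraries where they do the work, as an engineer would, in place of code of your own. Each camera call takes 0.05 s, during which the arm holds its last target. There are 200 camera calls.

## Task

The empty frying pan has been heating for long enough: slide the heat selector in front of its cooking zone all the way to its off stop (the end with the white dot). Then pick up the yellow infrared thermometer, aim it at the red spot in the middle of the frying pan from about 20 cm away and hold it still there for two seconds, and finally set it down gently (no dropping), upright, in the middle of its cork mat and let go. Leave the other zone's selector, the frying pan, the pot, the bowl, the cup and the cartons where they are.

Things in the scene. Friction and masses are not known exactly. Their poses are not given: they have to be found in the camera images.
- hob: Fixed black-glass two-zone hob, 380 (x) x 500 (y) x 55 mm high; origin at the centre of its underside; x points from the selector strip (robot side) to the zones, y to the left. The left selector works the left zone, the right one the right. The selectors slide along y, 205 mm in front (-x) of the zone centres. Beside each slot a white dot marks the off end (-y); red bars grow towards hot.
- zone_left (a point): Centre of the left (hob +y) cooking zone, at the height of the glass; 200 mm grey circle. The axes are the hob's.
- zone_right (a point): Centre of the right (hob -y) cooking zone, 250 mm from the left one.
- slide_left (a joint): Position of the left selector in m: 0 = off, against the end stop; 0.100 = hottest, the other stop. Grows along the hob's +y. About 2.5 N of friction, no spring: it stays where it is left.
- slide_left_top (a point): Centre of the top of the left selector's grip: a white upright bar with a red line on top, 60 mm (hob x) x 22 mm (hob y, the slide direction) and 42 mm tall above the glass; moves with the selector. The axes are the hob's.
- slide_right (a joint): Position of the right selector, as slide_left.
- slide_right_top (a point): Centre of the top of the right selector's grip, the same as the left one.
- pan: Dark open frying pan, 230 mm across the rim, 45 mm high, 0.9 kg, with a wood-ended handle along its +x reaching 270 mm from the centre; loose, on one of the two zones (either one). Origin at the centre of its underside.
- pan_spot (a point): Centre of the red temperature spot, 50 mm across, on the inner floor of the frying pan, 7 mm above its underside.
- pot: Steel pot with a lid, 184 mm across, 97 mm high with the lid's knob, two side lugs; loose, on the other zone. Origin at the centre of its underside. Bystander.
- mat: Fixed square cork mat, 150 x 150 x 4 mm, the thermometer's place, to the left of the hob. Origin at the centre of its underside.
- thermo: Yellow and black infrared thermometer, 0.2 to 0.35 kg, standing loose on the mat: foot 90 (x) x 64 (y) x 22 mm, grip post 34 x 34 mm, yellow head 120 mm (x, -55 to +65) x 40 mm (y) from 99 to 135 mm above the underside; at the front (+x) a snout 32 mm thick with a red ring points forward and 45 degrees down. Origin at the centre of the foot's underside, z up.
- thermo_grip (a point): Where to pinch the head from above, across its 40 mm width (closing along the thermometer's y): in the head above the post, at (0, 0, 122 mm) in the thermometer's frame. The axes are the thermometer's.
- thermo_lens (a point): The lens at the snout's end, at (82.2, 0, 92.8 mm) in the thermometer's frame. Its z axis is the beam: it leaves in the direction (1, 0, -1)/sqrt 2 of the thermometer's frame, so an upright thermometer looks 45 degrees down ahead of itself. Its y axis is parallel to the thermometer's y.
- bowl: Small green bowl, 110 mm wide, 50 mm high. Upright; origin at the centre of its underside. Bystander.
- cup: White cup, 80 mm wide, 85 mm high. Upright; origin at the centre of its underside. Bystander.
- carton_yellow: Yellow noodle carton, 50 x 130 x 180 mm high. Upright; origin at the centre of its underside. Bystander.
- carton_green: Green noodle carton, 50 x 130 x 180 mm high. Upright; origin at the centre of its underside. Bystander.
Not all that is in view belongs to the job. There is more than one size of the thermo; the job needs the smaller.

How it is judged:
By the outcome, as a careful person would: the job done as asked, in the order asked, and still so for the second after the job is handed in, with the robot touching nothing.
It also fails if it takes over 64 s, if anything falls off the work surface, if the arm or the gripper's body presses on something with over 40 N, if the wrist force passes 120 N, or if a joint passes its speed limit or range.

## Working session

There is one attempt and no reset: what is moved stays moved. The work goes in short steps, each a Python script; the robot and the scene stay as the last script left them, time stands still between calls to the robot, and variables do not carry over. Pictures are saved under pics/ and viewed, at most 10 in all, crops included, and the job is handed in when it is done.

```bash
mkdir -p pics
cat > h.py <<'E'
import numpy as np, cv2
from station import manip
def snap(n,f=None):
    p,d=manip.snapshot(n); np.savez('%s.npz'%n,p=p,d=d)
    if f: cv2.imwrite('pics/'+f,cv2.resize(p[:,:,::-1],(800,600),interpolation=cv2.INTER_CUBIC))
    return p,d
def cloud(n,d):
    c=manip.camera_info(n); v,u=np.mgrid[:d.shape[0],:d.shape[1]]
    P=np.stack([(u-c['cx'])/c['fx']*d,(v-c['cy'])/c['fy']*d,d,np.ones_like(d)],-1)
    return (P@np.array(c['world_from_camera']).T)[...,:3]
E
python3 - <<'E'
from h import *
for n in('top','side'):
    snap(n,n+'1.png'); print(n,np.round(manip.camera_info(n)['world_from_camera'],3).tolist())
print(manip.observe())
E
```

```text
top [[0.008, -0.982, 0.189, 0.255], [-1.0, -0.003, 0.023, -0.076], [-0.022, -0.189, -0.982, 1.332], [0.0, 0.0, 0.0, 1.0]]
side [[0.87, -0.246, 0.427, -0.038], [-0.493, -0.454, 0.742, -0.982], [0.012, -0.856, -0.516, 0.724], [0.0, 0.0, 0.0, 1.0]]
{'time': 0.1, 'joints': array([ 5.32796087e+01,  1.40798377e+01,  8.93160248e+01, -1.28510198e-03,
        7.67021090e+01, -9.97678196e+00]), 'qvel': array([ 0.04018073, -0.11695759, -0.22419849, -0.09750766, -0.00204286,
       -0.04841088]), 'tau': array([-4.22357307e-04, -4.16916275e+01, -3.15524518e+01,  6.86425553e-02,
        3.10226181e-02, -4.84505210e-05]), 'eef_pos': array([0.29220131, 0.58003969, 0.21247651]), 'eef_rot': array([-1.79903293e+02, -1.57422405e-02,  1.53256674e+02]), 'contact_force': array([-0.05988145, -0.03740088, -0.51174585]), 'ft_torque': array([-0.01036628,  0.01609865,  0.02096914]), 'gripper_force': 0.0, 'width': 0.09416590081580936}
```

View pics/top1.png

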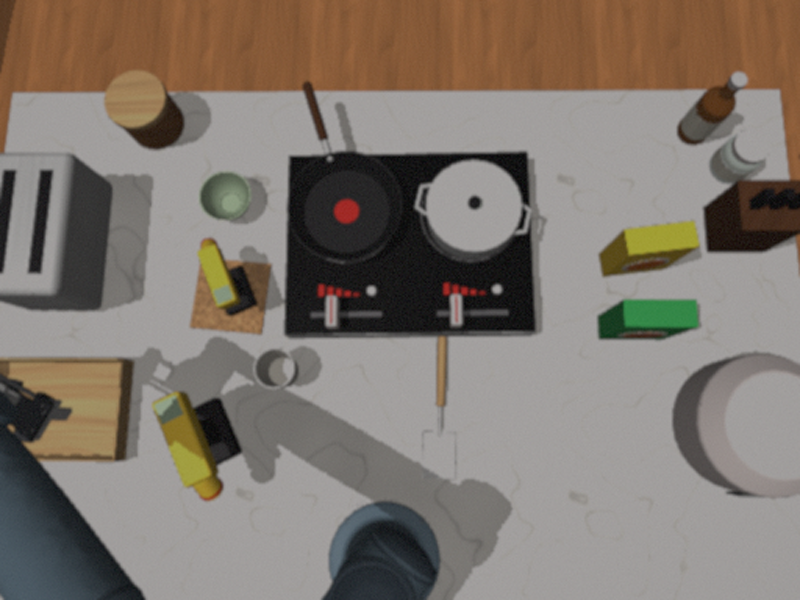

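View pics/side1.png

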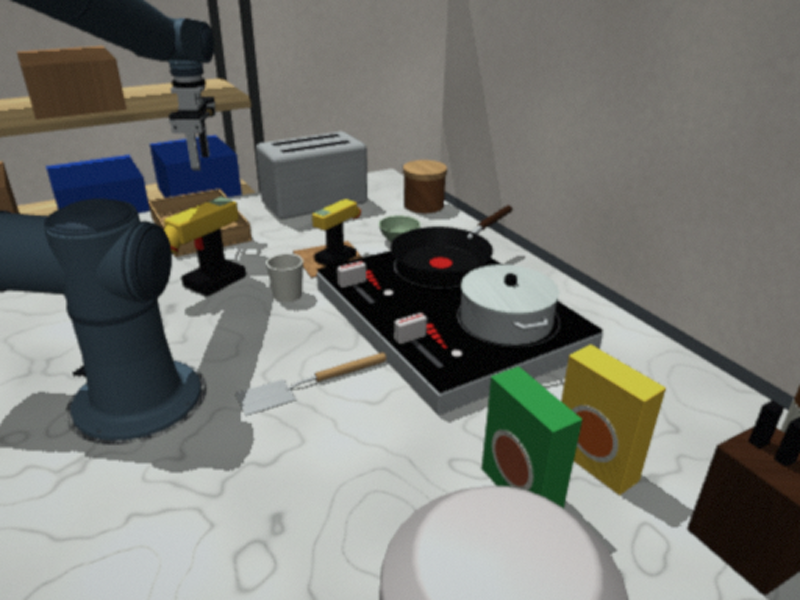

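Thermometer candidates (800x600 top view) are the small one on the mat at (218,275) and the big one off the mat at (190,445). I choose the one on the mat. Its snout, at (208,243), points up and left. For the selector, the left one at (331,311) is in front of the pan at (346,210), while the right one at (456,309) is in front of the pot. The left selector's white dot is at (371,290).

Run:
```python
from h import *
z=np.load('top.npz'); p,d=z['p'],z['d']; W=cloud('top',d); hsv=cv2.cvtColor(p,cv2.COLOR_RGB2HSV).astype(int)
H,S,V=hsv[...,0],hsv[...,1],hsv[...,2]
v,u=np.mgrid[:384,:512]; s=0.64
def box(a,b,c,e): return (u>a*s)&(u<c*s)&(v>b*s)&(v<e*s)
def rect(n,m):
    P=W[m]; r=cv2.minAreaRect(P[:,:2].astype(np.float32)); print(n,m.sum(),'mean',P.mean(0).round(4),'medz',np.median(P[:,2]).round(4),'rect',np.round(r[0],4),np.round(r[1],4),round(r[2],1))
red=((H<8)|(H>172))&(S>120)&(V>80)
rect('spot',red&box(325,190,370,230))
hob=box(270,140,550,345)&(W[...,2]>.045)&(W[...,2]<.065)
rect('hob',hob)
for n,b in(('selL',(315,288,350,335)),('selR',(440,288,475,335))): rect(n,box(*b)&(W[...,2]>.085))
for n,b in(('dotL',(362,282,380,298)),): rect(n,box(*b)&(S<60)&(V>140))
yel=(H>20)&(H<35)&(S>120)
rect('head',box(190,230,265,320)&(W[...,2]>.125)&(W[...,2]<.15))
rect('headyel',box(190,230,265,320)&yel&(W[...,2]>.12))
rect('bighead',box(140,380,240,510)&yel&(W[...,2]>.12))
rect('foot',box(215,255,265,320)&(W[...,2]>.015)&(W[...,2]<.035)&(V<90))
cork=box(180,250,280,340)&(W[...,2]<.012)&(H>5)&(H<22)&(S>70)
rect('cork',cork)
rect('pot',box(420,155,525,260)&(W[...,2]>.11)); rect('panrim',box(285,145,410,270)&(W[...,2]>.09))
rect('cup',box(245,340,305,395)&(W[...,2]>.07))
a=p[140:225,110:350,::-1]; cv2.imwrite('pics/crop.png',cv2.resize(a,(800,283),interpolation=cv2.INTER_CUBIC))
```

```text
spot 218 mean [0.6809 0.0837 0.062 ] medz 0.0618 rect [0.6813 0.085 ] [0.0513 0.0514] 1.0
hob 12717 mean [ 0.5879 -0.0317  0.0561] medz 0.0558 rect [ 0.6211 -0.042 ] [0.3795 0.4986] 0.9
selL 158 mean [0.465  0.1005 0.1201] medz 0.0969 rect [0.3673 0.0319] [0.3082 0.0459] 35.3
selR 155 mean [ 0.4667 -0.134   0.1286] medz 0.0971 rect [ 0.3774 -0.1164] [0.0309 0.2562] 78.6
dotL 15 mean [0.5172 0.031  0.0557] medz 0.0559 rect [0.5173 0.0311] [0.0103 0.0116] 42.5
head 577 mean [0.5301 0.3162 0.1382] medz 0.1387 rect [0.5343 0.3195] [0.1292 0.041 ] 23.4
headyel 466 mean [0.5373 0.3176 0.14  ] medz 0.1384 rect [0.397  0.1592] [0.5432 0.084 ] 50.1
bighead 1254 mean [0.2097 0.3272 0.1781] medz 0.1806 rect [0.1972 0.1586] [0.4518 0.1713] 83.1
foot 259 mean [0.5205 0.2988 0.0257] medz 0.0262 rect [0.526  0.3138] [0.0902 0.063 ] 22.3
cork 1190 mean [0.5011 0.3228 0.0043] medz 0.0043 rect [0.517  0.3276] [0.1498 0.1479] 84.8
pot 2857 mean [ 0.6667 -0.1678  0.1368] medz 0.1307 rect [ 0.5108 -0.1702] [0.5082 0.1984] 1.1
panrim 748 mean [0.6888 0.0864 0.1315] medz 0.0971 rect [ 0.5528 -0.0068] [0.5679 0.2277] 34.9
cup 167 mean [0.3614 0.2134 0.0974] medz 0.0838 rect [0.2991 0.0943] [0.3429 0.0787] 62.5
```

View pics/crop.png

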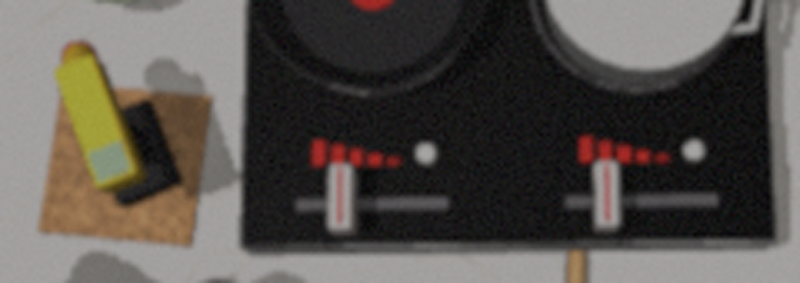

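The crop confirms the choice: the small thermometer on the cork points about 23° towards +x/+y. The left selector is at crop (340,195), with its dot at (425,152) towards -y. Next I slide the selector.

Run:
```python
from h import *
z=np.load('top.npz'); W=cloud('top',z['d']); v,u=np.mgrid[:384,:512]; s=.64
m=(u>310*s)&(u<352*s)&(v>285*s)&(v<335*s)&(abs(W[...,2]-.097)<.005)
r=cv2.minAreaRect(W[m][:,:2].astype(np.float32)); print(r)
x,y=r[0]
for yaw in(0.9,180.9,-179.1):
    q=manip.solve_ik([x,y,.16],[180,0,yaw]); print(yaw,None if q is None else np.round(q,1))
manip.move_gripper(.06)
manip.goto([x,y,.20],[180,0,180.9])
manip.line_to([x,y,.073],max_speed=.1)
print(manip.observe()['contact_force'])
manip.move_gripper(0.0); o=manip.observe(); print(o['width'],o['eef_pos'],o['contact_force'])
d=np.array([np.sin(np.radians(.9)),-np.cos(np.radians(.9))])
f0=o['contact_force'].copy(); p=o['eef_pos'].copy()
L=y-.031; p[2]=.073
p1=p.copy(); p1[:2]+=d*(L-.008); manip.line_to(p1,max_speed=.06)
for k in range(12):
    p1[:2]+=d*.002; manip.line_to(p1,max_speed=.03); o=manip.observe(); f=(o['contact_force']-f0)
    print(k,o['eef_pos'].round(4),f.round(1))
    if f[1]>12: break
print(o['time'])
```

```text
((0.469342440366745, 0.10424898564815521), (0.05917826294898987, 0.02206774614751339), 1.2421613931655884)
0.9 [ -1.   -5.9 116.2  -0.   69.7  88.1]
180.9 [ -1.   -5.9 116.2   0.   69.7 -91.9]
-179.1 [ -1.   -5.9 116.2   0.   69.7 -91.9]
[-0.31859539 -0.38262843  0.13739385]
0.021685779207279876 [0.4693521  0.10418182 0.07304893] [-0.5411248  -0.65682164  0.84653487]
0 [0.4704 0.0371 0.073 ] [0.7 2.2 0.5]
1 [0.4705 0.035  0.073 ] [0.3 3.  0.1]
2 [0.4705 0.0328 0.073 ] [0.2 2.1 1.5]
3 [0.4706 0.0307 0.0731] [0.4 1.6 1.3]
4 [0.4705 0.0297 0.073 ] [1.  7.  0.4]
5 [0.4705 0.0296 0.073 ] [ 1.4 16.1  2.7]
7.475
```

Run:
```python
from h import *
manip.move_gripper(.05); p=manip.observe()['eef_pos']; manip.line_to([p[0],p[1],.22],max_speed=.15)
yaw=23.; o=np.array([.5256,.3148])
for y in(yaw,yaw+180): print(np.round(manip.solve_ik([*o,.115],[180,0,y]),1))
manip.move_gripper(.078)
manip.goto([*o,.23],[180,0,yaw+180])
p_,d=snap('top','top2.png')
W=cloud('top',d); v,u=np.mgrid[:384,:512]; s=.64
m=(u>315*s)&(u<400*s)&(v>295*s)&(v<335*s)&(abs(W[...,2]-.097)<.005)
print(cv2.minAreaRect(W[m][:,:2].astype(np.float32)))
ok=manip.observe(); print(ok['time'],ok['eef_pos'])
```

```text
[20.3 15.1 98.9 -0.  66.  87.3]
[ 20.3  15.1  98.9   0.   66.  -92.7]
((0.46934428811073303, 0.03022780269384384), (0.058083705604076385, 0.01857548952102661), 0.7404916286468506)
11.0417 [0.52588473 0.31354011 0.23005552]
```

View pics/top2.png

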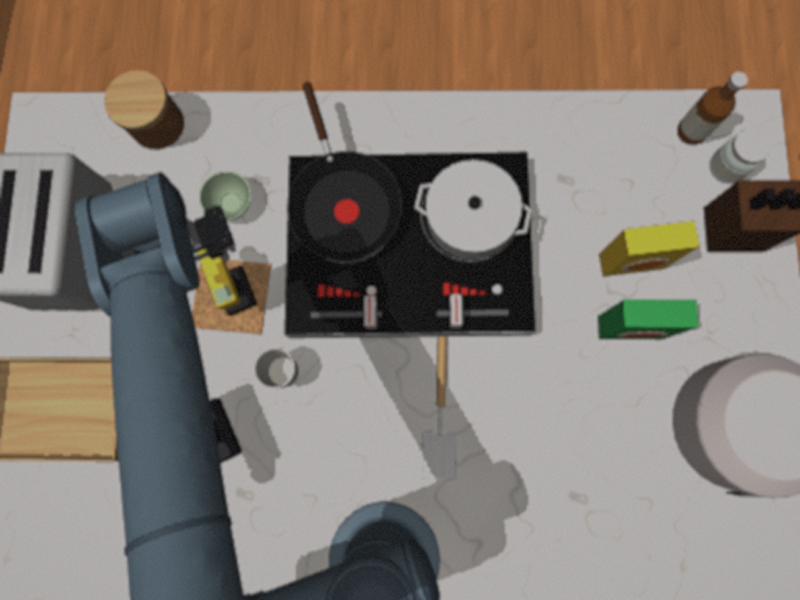

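The selector is now beside its dot at (370,310), 0 mm from the computed stop. The thermometer is still untouched below the gripper, so I grasp it and aim.

Run:
```python
from h import *
o=np.array([.5256,.3148])
manip.line_to([*o,.115],max_speed=.1)
s=manip.observe(); print(s['eef_pos'],s['contact_force'])
manip.move_gripper(0.0); s=manip.observe(); print(s['width'],s['gripper_force'],s['eef_pos'],s['contact_force'],s['ft_torque'])
manip.line_to([*o,.135],max_speed=.05)
manip.line_to([*o,.27],max_speed=.12)
s=manip.observe(); print(s['width'],s['contact_force'],s['ft_torque'])
spot=np.array([.681,.0845,.062]); D=.2/2**.5
g=[spot[0]-D-.0822,spot[1],spot[2]+D-.0928+.111]
manip.line_to([g[0],g[1],.27],[180,0,180],max_speed=.15)
manip.line_to(g,max_speed=.08); manip.hold(.3)
s=manip.observe(); print(g,s['eef_pos'],s['eef_rot'],s['time'])
snap('side','side3.png'); p,d=snap('top'); W=cloud('top',d)
c=p[:,150:400]; cv2.imwrite('pics/top3.png',cv2.resize(c[110:300,:,::-1],(780,593),interpolation=cv2.INTER_CUBIC))
```

```text
[0.52621031 0.31504075 0.1159145 ] [-0.92654347 -0.78530156  0.73867264]
0.04023627343943553 29.93799537420273 [0.52553343 0.31483295 0.11496228] [-0.06931987  0.48378989  0.00294528] [0.09576102 0.04205639 0.02161421]
0.04015354207386333 [-0.24390543  0.0193396  -1.90254013] [ 0.05442016  0.01558977 -0.03486703]
[np.float64(0.4573786437626906), np.float64(0.0845), np.float64(0.2216213562373095)] [0.45760246 0.08449286 0.22203437] [-1.79997761e+02  4.59813246e-02 -1.79998401e+02] 17.65
```

View pics/side3.png

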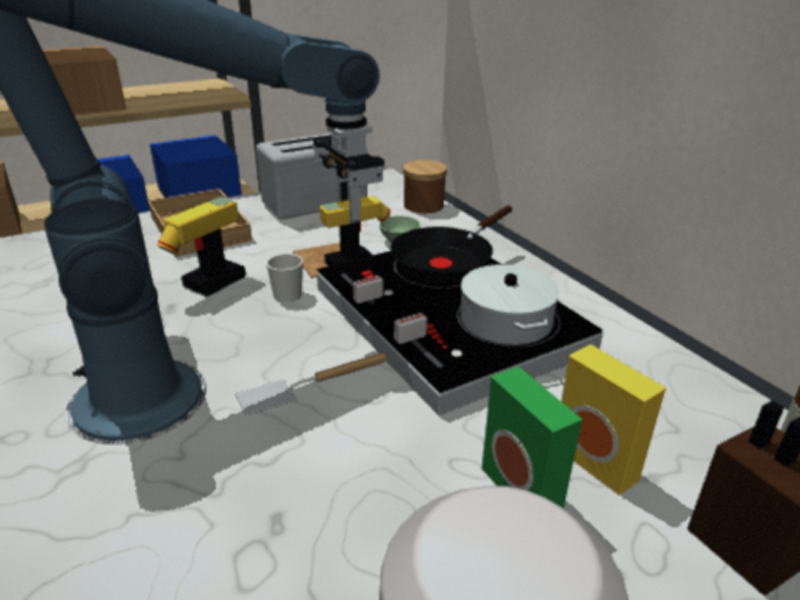

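View pics/top3.png

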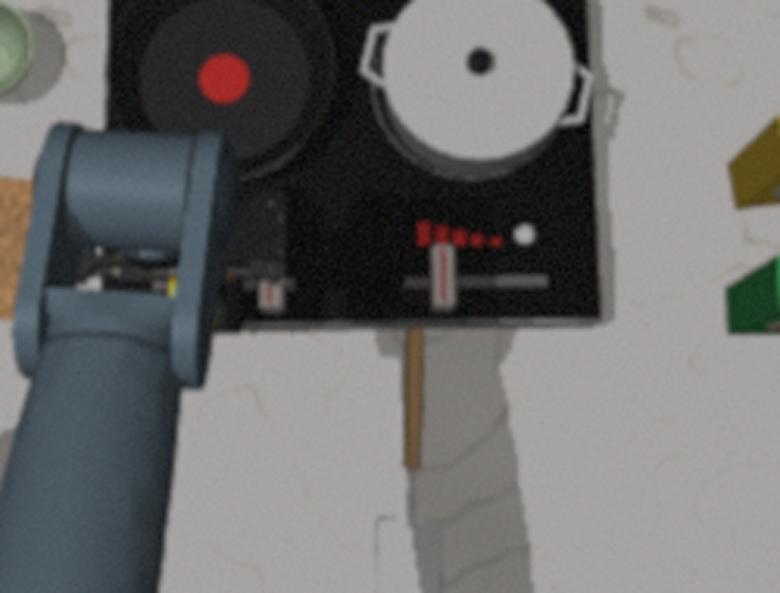

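The side view shows the thermometer held at (350,225), with its snout at (385,210) facing the pan spot at (441,263). I check its pitch, yaw and position numerically from the side depth.

Run:
```python
from h import *
z=np.load('side.npz'); p,d=z['p'],z['d']; W=cloud('side',d); hsv=cv2.cvtColor(p,cv2.COLOR_RGB2HSV).astype(int)
v,u=np.mgrid[:384,:512]; s=.64
b=(u>315*s)&(u<395*s)&(v>190*s)&(v<275*s)&(W[...,0]<.6)&(abs(W[...,1]-.085)<.06)
yel=b&(hsv[...,0]>18)&(hsv[...,0]<35)&(hsv[...,1]>110)
P=W[yel]; print(len(P),P.min(0),P.max(0))
top=P[P[:,2]>np.percentile(P[:,2],98)-.004]; side=P[P[:,1]<np.percentile(P[:,1],10)+.003]
print('top z/x',len(top),np.polyfit(top[:,0],top[:,2],1),np.median(top[:,2]))
print('side y/x',len(side),np.polyfit(side[:,0],side[:,1],1),np.median(side[:,1]))
# lower edge of head side and of foot
for x in np.arange(.41,.53,.015):
    q=side[abs(side[:,0]-x)<.006]
    if len(q): print(round(x,3),len(q),q[:,2].min().round(4),q[:,2].max().round(4))
blk=W[b&(hsv[...,2]<70)&(W[...,2]>.1)&(W[...,2]<.145)]; print('foot',len(blk),blk.min(0),blk.max(0))
```

```text
444 [0.40021958 0.04765316 0.05170788] [0.58134661 0.14489226 0.25740248]
top z/x 120 [-0.0060487   0.24774368] 0.2446018292745836
side y/x 184 [0.0048958  0.05976171] 0.062342443649342494
0.41 27 0.2157 0.2457
0.425 19 0.2154 0.2452
0.44 23 0.212 0.2437
0.455 6 0.2216 0.2574
0.47 2 0.2173 0.2234
0.485 27 0.2153 0.2462
0.5 15 0.2184 0.2447
0.515 17 0.2152 0.2434
0.53 1 0.2163 0.2163
foot 374 [0.41088166 0.04635606 0.10874953] [0.50154297 0.11175159 0.14490531]
```

Tilt and yaw are within about 0.4° and position is within about 2 mm, so the aim is good. I hold it there, then place it.

Run:
```python
from h import *
manip.hold(2.5)
p=manip.observe()['eef_pos']; m=[.517,.3276]
manip.line_to([p[0],p[1],.27],max_speed=.12)
manip.line_to([*m,.27],[180,0,203],max_speed=.15)
manip.line_to([*m,.125],max_speed=.1); manip.hold(.2)
s=manip.observe(); f0=s['contact_force'][2]; print(s['eef_pos'],f0)
z=.125
while z>.1125:
    z-=.001; manip.line_to([*m,z],max_speed=.02); f=manip.observe()['contact_force'][2]
    if f-f0>2.5: break
print(z,f); 
manip.move_gripper(.078); manip.hold(.2)
manip.line_to([*m,.25],max_speed=.12)
manip.goto([.40,-.02,.35],[180,0,180])
p,d=snap('top','top4.png'); W=cloud('top',d)
hsv=cv2.cvtColor(p,cv2.COLOR_RGB2HSV).astype(int); v,u=np.mgrid[:384,:512]; s=.64
def rect(n,k): print(n,k.sum(),[np.round(a,4) for a in cv2.minAreaRect(W[k][:,:2].astype(np.float32))])
b=(u>180*s)&(u<280*s)&(v>215*s)&(v<345*s); Z=W[...,2]
rect('head',b&(abs(Z-.139)<.006)); rect('foot',b&(abs(Z-.026)<.006)&(hsv[...,2]<90))
rect('cork',b&(Z<.012)&(hsv[...,0]>5)&(hsv[...,0]<22)&(hsv[...,1]>70))
print(manip.observe()['time'],manip.observe()['contact_force'])
```

```text
[0.51723651 0.32768428 0.12546718] -1.6367172471927334
0.11399999999999999 4.854608444948138
head 527 [array([0.5236, 0.3307]), array([0.124 , 0.0408]), np.float64(22.7483)]
foot 243 [array([0.576 , 0.3211]), array([0.2172, 0.0605]), np.float64(5.0414)]
cork 1176 [array([0.5167, 0.3282]), array([0.1499, 0.1477]), np.float64(84.7606)]
30.875 [ 0.42166253 -1.1590709   0.01321999]
```

View pics/top4.png

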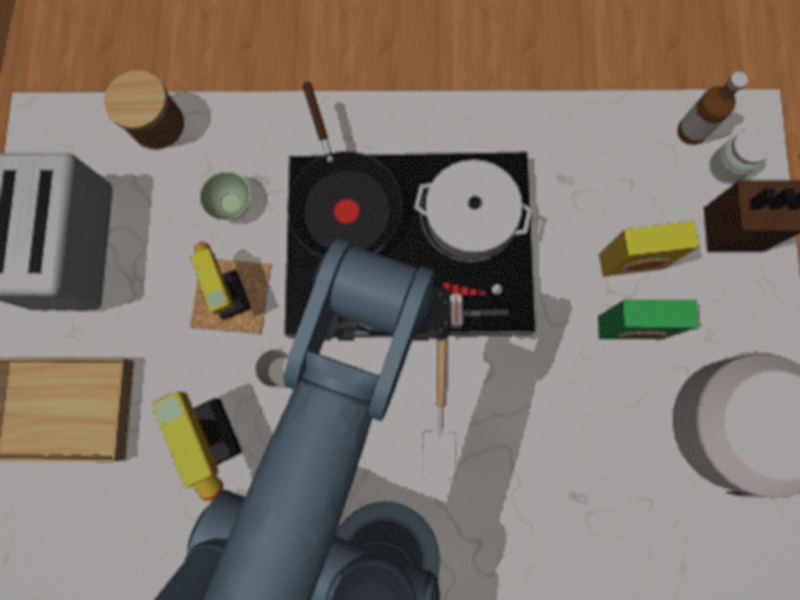

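The thermometer stands upright on the mat at (218,283), centred to within about 2 mm. The pan, pot, bowl, cup, cartons and right selector have not moved.

```bash
python3 -c "
from station import manip
print(manip.finish_job())"
```

```text
the job is handed in; nothing more can be done
None
```

I handed the job in after about 31 s: the left selector is at its off stop, the thermometer was held on the pan's red spot from about 20 cm for over two seconds, and it now stands upright in the middle of its mat; no verdict was shown.

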